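# Reverse the seasoning row onto the service rack

## Task

Service moves to the other side of the pass, so the row of seasonings must run the other way round: move the four containers from the white drying rack into the empty metal service rack in reverse order, so that the one now furthest left on the drying rack (seen from the robot) ends in the service rack's rightmost bay, the next one in the bay beside it, and so on. Stand one upright on the floor of each bay, keeping it upright on the way and setting it down rather than dropping it.

Things in the scene. Friction and masses are not known exactly. Their poses are not given: they have to be found in the camera images.
- dredger_mid (a point): steel shaker: round body 48 mm across, 100 mm tall overall, low domed steel top (51 mm across, from 76 mm up) with six dark holes. Point: on its axis, 50 mm above its underside; z points up. Loose, 100 to 320 g, starts upright within 4 mm of the middle of its pad, its underside 11 mm above the counter
- squeeze_mid (a point): white squeeze bottle: round body 46 mm across up to 80 mm, then a thin pointed nozzle up to 124 mm, the tallest of the four. Point: on its axis, 62 mm above its underside; z points up. Loose, 100 to 320 g, starts upright within 4 mm of the middle of its pad, its underside 11 mm above the counter
- jar_mid (a point): glass spice jar with a flat black lid: round, 51 mm across (lid 53 mm, from 62 mm up), 80 mm tall, the shortest. Point: on its axis, 40 mm above its underside; z points up. Loose, 100 to 320 g, starts upright within 4 mm of the middle of its pad, its underside 11 mm above the counter
- tin_mid (a point): square plain metal tin: 44 x 44 mm (lid 46 x 46 mm, from 80 mm up), 90 mm tall. Point: on its axis, 45 mm above its underside; x and y are square to its side faces; z points up. Loose, 100 to 320 g, starts upright within 4 mm of the middle of its pad, its underside 11 mm above the counter
- pad_a: round dark rubber pad, 66 mm across, 5 mm thick, fixed on the drying rack; this is the one of the four alike pads on which the steel shaker stands at the start, so it remembers that container's place in the row. Origin: centre of its underside (6 mm above the counter); the axes are parallel to the drying rack's
- pad_b: round dark rubber pad, 66 mm across, 5 mm thick, fixed on the drying rack; this is the one of the four alike pads on which the squeeze bottle stands at the start, so it remembers that container's place in the row. Origin: centre of its underside (6 mm above the counter); the axes are parallel to the drying rack's
- pad_c: round dark rubber pad, 66 mm across, 5 mm thick, fixed on the drying rack; this is the one of the four alike pads on which the glass jar stands at the start, so it remembers that container's place in the row. Origin: centre of its underside (6 mm above the counter); the axes are parallel to the drying rack's
- pad_d: round dark rubber pad, 66 mm across, 5 mm thick, fixed on the drying rack; this is the one of the four alike pads on which the square tin stands at the start, so it remembers that container's place in the row. Origin: centre of its underside (6 mm above the counter); the axes are parallel to the drying rack's
- drying_rack: white plastic drying rack, a flat tray 92 x 340 mm with a lip 12 mm high along its two long sides; fixed. The four pads lie on it in a row, at y = -123, -41, 41 and 123 mm. Origin: centre of its underside, on the counter; y along the row, towards the robot's left (within about 12 degrees), x across it, away from the robot
- service_rack: empty bare-metal service rack, fixed: open tray 82 x 326 x 18 mm high, three low walls part it into four bays in a row, each 74 x 76 mm inside; floor and walls 4 mm thick, walls 18 mm high. Bay centres at x = 0, y = -120.5, -40, 40, 120.5 mm. Origin: centre of its underside, on the counter; y along the row towards the robot's left, x away from the robot. Left or right of the other rack

How it is judged (in metres and radians):
At the end, for the whole second after the job is handed in: Each container stands upright (within 6 degrees), at rest, on the floor of the service rack (height within 6 mm), its axis within 18 mm of the bay's centre along x and y of the rack, in the bay that mirrors the place of its pad on the drying rack: leftmost pad to rightmost bay, and so on (x of dredger_mid in the frame of service_rack between -0.018 and 0.018 m and z of dredger_mid in the frame of service_rack between 0.048 and 0.06 m and angle between each of dredger_mid, squeeze_mid, jar_mid, tin_mid's own z axis and vertical below 0.1 rad and linear speed of each of dredger, squeeze, jar, tin below 0.03 m/s and ((y of pad_a in the frame of drying_rack between -0.153 and -0.093 m and y of dredger_mid in the frame of service_rack between 0.1025 and 0.1385 m) or (y of pad_a in the frame of drying_rack between -0.071 and -0.011 m and y of dredger_mid in the frame of service_rack between 0.0221 and 0.0581 m) or (y of pad_a in the frame of drying_rack between 0.011 and 0.071 m and y of dredger_mid in the frame of service_rack between -0.0581 and -0.0221 m) or (y of pad_a in the frame of drying_rack between 0.093 and 0.153 m and y of dredger_mid in the frame of service_rack between -0.1385 and -0.1025 m)) and x of squeeze_mid in the frame of service_rack between -0.018 and 0.018 m and z of squeeze_mid in the frame of service_rack between 0.06 and 0.072 m and ((y of pad_b in the frame of drying_rack between -0.153 and -0.093 m and y of squeeze_mid in the frame of service_rack between 0.1025 and 0.1385 m) or (y of pad_b in the frame of drying_rack between -0.071 and -0.011 m and y of squeeze_mid in the frame of service_rack between 0.0221 and 0.0581 m) or (y of pad_b in the frame of drying_rack between 0.011 and 0.071 m and y of squeeze_mid in the frame of service_rack between -0.0581 and -0.0221 m) or (y of pad_b in the frame of drying_rack between 0.093 and 0.153 m and y of squeeze_mid in the frame of service_rack between -0.1385 and -0.1025 m)) and x of jar_mid in the frame of service_rack between -0.018 and 0.018 m and z of jar_mid in the frame of service_rack between 0.038 and 0.05 m and ((y of pad_c in the frame of drying_rack between -0.153 and -0.093 m and y of jar_mid in the frame of service_rack between 0.1025 and 0.1385 m) or (y of pad_c in the frame of drying_rack between -0.071 and -0.011 m and y of jar_mid in the frame of service_rack between 0.0221 and 0.0581 m) or (y of pad_c in the frame of drying_rack between 0.011 and 0.071 m and y of jar_mid in the frame of service_rack between -0.0581 and -0.0221 m) or (y of pad_c in the frame of drying_rack between 0.093 and 0.153 m and y of jar_mid in the frame of service_rack between -0.1385 and -0.1025 m)) and x of tin_mid in the frame of service_rack between -0.018 and 0.018 m and z of tin_mid in the frame of service_rack between 0.043 and 0.055 m and ((y of pad_d in the frame of drying_rack between -0.153 and -0.093 m and y of tin_mid in the frame of service_rack between 0.1025 and 0.1385 m) or (y of pad_d in the frame of drying_rack between -0.071 and -0.011 m and y of tin_mid in the frame of service_rack between 0.0221 and 0.0581 m) or (y of pad_d in the frame of drying_rack between 0.011 and 0.071 m and y of tin_mid in the frame of service_rack between -0.0581 and -0.0221 m) or (y of pad_d in the frame of drying_rack between 0.093 and 0.153 m and y of tin_mid in the frame of service_rack between -0.1385 and -0.1025 m))); the robot touches nothing.
It fails at once if a container is tipped over (more than 40 degrees) (angle between any of dredger_mid, squeeze_mid, jar_mid, tin_mid's own z axis and vertical above 0.7 rad).
It fails at once if a container is dropped (falls more than about 25 mm) ((linear speed of dredger above 0.7 m/s and contact force between dredger and the fingers below 0.01 N) or (linear speed of squeeze above 0.7 m/s and contact force between squeeze and the fingers below 0.01 N) or (linear speed of jar above 0.7 m/s and contact force between jar and the fingers below 0.01 N) or (linear speed of tin above 0.7 m/s and contact force between tin and the fingers below 0.01 N)).
It also fails if it takes over 120 s, if anything falls off the work surface, if the arm or the gripper's body presses on something with over 40 N, if the wrist force passes 120 N, or if a joint passes its speed limit or range.

## Robot

A 6-joint arm with a two-finger parallel gripper is mounted at the origin on the work surface. World frame = base frame: x ahead of the robot, y to its left, z up, the work surface at z = 0. Lengths are in mm, angles in degrees, forces in N, time in s.
With the tool pointing down it reaches from about 350 to 950 mm from the base axis. Payload 17.4 kg.
Tool frame: the origin (TCP) lies at the very end of the fingers, on their centre line; the grasp point (between the pads) lies 19 mm behind it; x points along the fingers, z is the direction in which the jaws open and shut, and the axes are right-handed (so a half turn about x gives the same grasp; the last joint's range is limited). The gripper opens to 93 mm and grips with 3 to 60 N. Pads are 15 mm wide; open, the fingers measure 128 mm over their backs; the gripper's body (75 mm by 188 mm) begins 65 mm behind the grasp point.
Start: joints at [72.777, 6.646, 82.598, -0, 90.757, -2.166], TCP at [175.363, 651.828, 218.646] pointing down, gripper open.
Joint ranges: [-162.19, 162.19], [-47.58, 125.68], [4.15, 143.07], [-65.23, 245.23], [0.69, 171.88], [-170.13, 170.13]. Speed limits (degrees/s): [108.29, 108.29, 127.2, 180, 180, 180].

## Interface

Orientations are given as [roll, pitch, yaw] about the fixed x, y, z axes, in that order (R = Rz(yaw) Ry(pitch) Rx(roll)).
In Python, from bench import bot, viewer gives the robot as it stands. Calls block until the motion is done:
- bot.move_pose(position, orientation): joint-space move of the TCP to a pose.
- bot.move_straight(position, ori=None, feed=150): straight line of the TCP; ori=None keeps the orientation; feed is the mean speed in mm/s.
- bot.move_j(angles): joint-space move.
- bot.gripper_open() and bot.close(f_grip=None): open the fingers fully, or close them until they stop; f_grip is the grip in N (None keeps the last).
- bot.pause(seconds).
- bot.solve_ik(position, orientation): joint angles nearest the present ones, or None.
- viewer.camera(name): name is "side" or "top"; returns (picture, depth): 384x512x3 uint8, red, green, blue; 384x512 float32, mm along the optical axis (not along the pixel's ray), 0 where there is no reading.
- viewer.camera_params(name): a dict with "intrinsics" (3x3 intrinsics, pixels), "k1" (the pictures are not rectified: a ray, as slopes to the right and down, at radius r is drawn at 1 + k1 r^2 times it, then the intrinsics apply), "pose" (4x4, takes a point from camera to world coordinates). Camera axes: x right, y down, z forward; pixel columns grow to the right and rows downward; lengths in mm; the calibration is good to about 2 mm. A picture is of the moment at which its call begins. camera_params takes no time and is no camera call.
A pose or a line that the arm cannot do raises bot.Unreachable and nothing moves.
- bot.sign_off(): hands the job in, once; it reports no verdict.
Readings, each from a call of its own:
- bot.get_time_s(): time.
- bot.get_joints(): joint angles.
- bot.get_dq(): joint speeds.
- bot.get_effort(): joint torques, N m.
- bot.get_ee_pos(): TCP position.
- bot.get_ee_rot(): TCP orientation.
- bot.get_contact_force(): force on the tool from outside, world axes, zero at the start.
- bot.get_ft_torque(): the same for the moment, N m.
- bot.get_grip_width(): opening from 0.0 (shut) to 1.0 (fully open).
Only numpy, scipy, OpenCV 4.12 (cv2) and the standard library are available. Lean on these libraries where they do the work, as an engineer would, in place of code of your own. Each camera call takes 0.05 s, during which the arm holds its last target. There are 200 camera calls.

## Working session

There is one attempt and no reset: what is moved stays moved. The work goes in short steps, each a Python script; the robot and the scene stay as the last script left them, time stands still between calls to the robot, and variables do not carry over. Pictures are saved under pics/ and viewed, about 12 in all and at most 16, crops included, and the job is handed in when it is done.

```bash
ls; mkdir -p pics; python3 - <<'E'
from bench import bot, viewer
import cv2,numpy as np
for n in("top","side"):
    im,d=viewer.camera(n); cv2.imwrite(f"pics/{n}0.png",im[:,:,::-1]); np.save(f"{n}0.npy",d)
    p=viewer.camera_params(n); print(n,p["intrinsics"],p["k1"],p["pose"].round(3) if hasattr(p["pose"],'round') else p["pose"])
print(bot.get_ee_rot(),bot.get_grip_width(),bot.get_time_s())
E
```

```text
pics
top [[359.06582064   0.         255.55721825]
 [  0.         359.06582064 197.33289348]
 [  0.           0.           1.        ]] -0.04690456862345814 [[ 3.00000e-03 -9.97000e-01  7.60000e-02  4.58568e+02]
 [-9.99000e-01 -6.00000e-03 -3.30000e-02  3.52600e+00]
 [ 3.30000e-02 -7.60000e-02 -9.97000e-01  8.39037e+02]
 [ 0.00000e+00  0.00000e+00  0.00000e+00  1.00000e+00]]
side [[352.36698233   0.         258.62387716]
 [  0.         352.36698233 183.74470385]
 [  0.           0.           1.        ]] -0.05144962163291269 [[ 8.68000e-01 -2.46000e-01  4.32000e-01  9.04310e+01]
 [-4.97000e-01 -4.14000e-01  7.62000e-01 -7.20361e+02]
 [-9.00000e-03 -8.76000e-01 -4.82000e-01  5.46385e+02]
 [ 0.00000e+00  0.00000e+00  0.00000e+00  1.00000e+00]]
[ 177.95350177   89.94187062 -107.10128563] 1.002809364539255 0.1
```

View pics/top0.png

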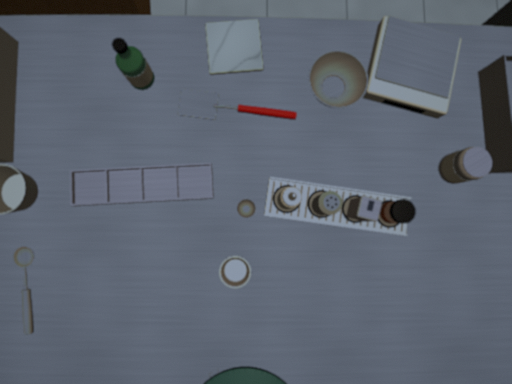

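View pics/side0.png

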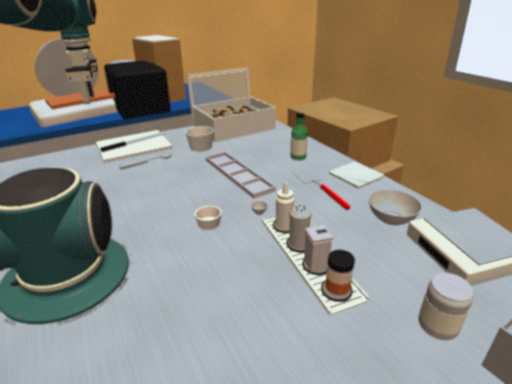

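The top view shows the service rack at about (142,185), on the robot's left. The drying rack is at about (340,205). From left to right its containers are the squeeze bottle (290,197), shaker (328,203), tin (367,207) and jar (402,211). The side view confirms that order. Next I'll measure them.

```bash
cat > h.py <<'E'
from bench import bot, viewer
import cv2,numpy as np
def rays(n,uv):
    p=viewer.camera_params(n);K=np.array(p["intrinsics"]);T=np.array(p["pose"])
    D=np.array([p["k1"],0,0,0,0.])
    xy=cv2.undistortPoints(np.float64(uv).reshape(-1,1,2),K,D)[:,0]
    return np.c_[xy,np.ones(len(xy))],T
def plane(n,uv,z):
    r,T=rays(n,uv);d=r@T[:3,:3].T;o=T[:3,3];return o+d*((z-o[2])/d[:,2])[:,None]
def cloud(n,d):
    v,u=np.mgrid[:384,:512];r,T=rays(n,np.c_[u.ravel(),v.ravel()])
    return ((r*d.reshape(-1,1))@T[:3,:3].T+T[:3,3]).reshape(384,512,3)
E
python3 - <<'E'
from h import *
np.set_printoptions(precision=1,suppress=True)
im=cv2.imread("pics/top0.png")
c1=cv2.resize(im[150:250,255:425],None,fx=4,fy=4,interpolation=cv2.INTER_CUBIC)
c2=cv2.resize(im[155:215,62:232],None,fx=4,fy=4,interpolation=cv2.INTER_CUBIC)
cv2.imwrite("pics/crop.png",cv2.convertScaleAbs(np.vstack([c1[:,:680],c2[:,:680]])[:600],alpha=1.5))
for n in("top","side"):
    C=cloud(n,np.load(n+"0.npy")); z=C[...,2]
    cnt=C[(abs(C[...,0]-450)<250)&(abs(C[...,1])<300)]
    print(n,"counter z",np.median(cnt[:,2]))
    m=((z>45)&(z<145)&(C[...,0]>350)&(C[...,0]<560)&(C[...,1]>-340)&(C[...,1]<0)).astype(np.uint8)
    k,l,st,ce=cv2.connectedComponentsWithStats(m)
    for i in range(1,k):
        if st[i,4]>30:
            P=C[l==i]; print(i,st[i],"min",np.percentile(P,2,0),"max",np.percentile(P,98,0),"zmax",P[:,2].max())
E
```

```text
top counter z -1.1397702739387796
1 [278 187  24  22 406] min [ 496.  -112.8   51.7] max [536.  -72.9 130.8] zmax 135.44865725291652
2 [314 191  29  24 536] min [ 483.2 -197.6   52.5] max [ 527.3 -152.4  110.5] zmax 112.92624169000248
3 [351 196  31  26 610] min [ 469.3 -281.1   49.6] max [ 517.4 -234.7  101.8] zmax 103.26479548387147
4 [384 199  22  25 426] min [ 463.2 -338.8   46.4] max [ 512.2 -311.9   91.5] zmax 92.81629673658222
side counter z -0.0013647560014078408
1 [ 276  182   76   98 2104] min [ 465.8 -337.2   46.9] max [525.8 -93.5 113.5] zmax 135.63838909943655
```

View pics/crop.png

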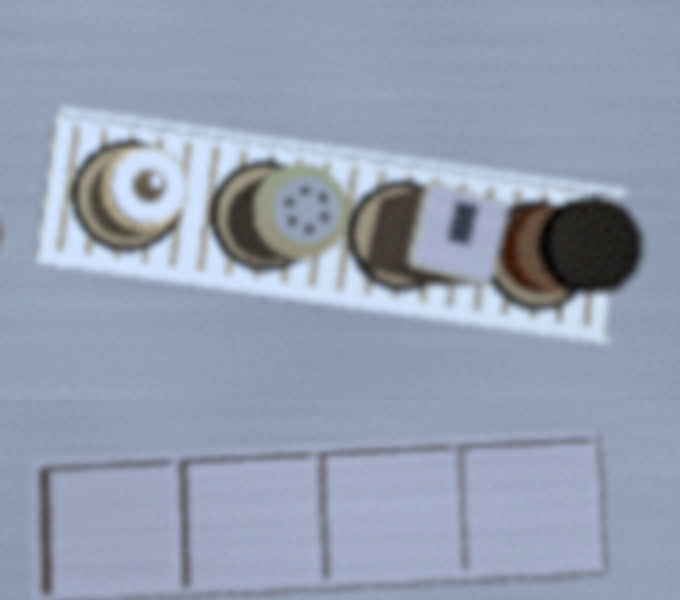

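The enlarged crop shows all four tops clearly, including the tin lid's edges. It also shows the service rack's rim, with corners at about (72,171), (212,163), (213,198) and (73,203) in the full image. I'll fit the shapes now.

```bash
python3 - <<'E'
from h import *
np.set_printoptions(precision=1,suppress=True)
C=cloud("top",np.load("top0.npy")); z=C[...,2]; im=cv2.imread("pics/top0.png")
def sel(x0,x1,y0,y1,z0,z1): return (C[...,0]>x0)&(C[...,0]<x1)&(C[...,1]>y0)&(C[...,1]<y1)&(z>z0)&(z<z1)
for n,y0,y1,z0,zt in(("squeeze",-130,-60,60,91),("dredger",-215,-140,80,95),("tin",-300,-222,95,101),("jar",-375,-303,84,91)):
    m=sel(440,550,y0,y1,z0,140).astype(np.uint8)
    k,l,st,_=cv2.connectedComponentsWithStats(m); i=1+st[1:,4].argmax(); P=C[l==i][:,:2].astype(np.float32)
    (c,r)=cv2.minEnclosingCircle(P); print(n,len(P),"circ",np.array(c),r*2,"mean",P.mean(0),"rect",cv2.minAreaRect(P),"z",np.median(C[l==i][:,2]))
    ct=max(cv2.findContours((l==i).astype(np.uint8),cv2.RETR_EXTERNAL,cv2.CHAIN_APPROX_NONE)[0],key=len).reshape(-1,2)
# drying rack by colour
w=(im.min(2)>135).astype(np.uint8)
b=np.zeros_like(w);b[165:250,255:425]=w[165:250,255:425]
cts=cv2.findContours(b,cv2.RETR_EXTERNAL,cv2.CHAIN_APPROX_NONE)[0]
pts=np.vstack([c for c in cts if cv2.contourArea(c)>5]).reshape(-1,2)
print("dry",cv2.minAreaRect(plane("top",pts,12)[:,:2].astype(np.float32)))
# service rack: depth
reg=sel(430,620,80,520,1.5,40); 
k,l,st,_=cv2.connectedComponentsWithStats(reg.astype(np.uint8),connectivity=8); i=1+st[1:,4].argmax()
P=C[l==i]; print("srv depth",len(P),np.percentile(P[:,2],[5,50,95]),cv2.minAreaRect(P[:,:2].astype(np.float32)))
# colour: warm vs counter
f=im.astype(int); s=f[...,2]-f[...,0]; print("R-B rack",np.median(s[178:192,80:100]),"counter",np.median(s[220:240,80:140]))
m=(s>(np.median(s[178:192,80:100])+np.median(s[220:240,80:140]))/2).astype(np.uint8); b=np.zeros_like(m); b[150:215,60:225]=m[150:215,60:225]
b=cv2.morphologyEx(cv2.morphologyEx(b,cv2.MORPH_CLOSE,np.ones((3,3))),cv2.MORPH_OPEN,np.ones((5,5)))
ct=max(cv2.findContours(b,cv2.RETR_EXTERNAL,cv2.CHAIN_APPROX_NONE)[0],key=len).reshape(-1,2)
for h in(4,18):print("srv col",cv2.minAreaRect(plane("top",ct,h)[:,:2].astype(np.float32)))
D=np.load("side0.npy");S=cloud("side",D);q=S[(S[...,0]>430)&(S[...,0]<620)&(S[...,1]>80)&(S[...,1]<520)&(S[...,2]>9)&(S[...,2]<30)]
print("srv side",len(q),cv2.minAreaRect(q[:,:2].astype(np.float32)))
E
```

```text
squeeze 390 circ [517.6 -94.9] 45.76865005493164 mean [515.6 -91.9] rect ((516.4805297851562, -94.75326538085938), (45.262855529785156, 43.38331604003906), 89.89689636230469) z 104.86381820424242
dredger 476 circ [ 505.2 -176.5] 51.19260025024414 mean [ 504.9 -173.8] rect ((505.4918212890625, -175.9735870361328), (49.22987747192383, 49.62245559692383), 16.42925262451172) z 105.68173206228738
tin 457 circ [ 493.4 -259.6] 61.31450653076172 mean [ 493.5 -258.5] rect ((493.7654724121094, -259.432373046875), (45.36228561401367, 46.382408142089844), 73.80812072753906) z 99.32878905711118
jar 486 circ [ 488.6 -337.6] 53.825531005859375 mean [ 488.3 -337.1] rect ((488.2562255859375, -337.8881530761719), (52.32204055786133, 51.97981643676758), 48.030887603759766) z 89.40976356376711
dry ((501.373779296875, -208.40029907226562), (317.378173828125, 80.5661849975586), 82.24207305908203)
srv depth 4090 [ 1.7  3.5 16.9] ((552.4309692382812, 243.23605346679688), (89.31926727294922, 331.4333190917969), 3.5301249027252197)
R-B rack -22.0 counter -22.0
srv col ((540.8737182617188, 402.2816467285156), (86.9792709350586, 11.776782035827637), 2.5613255500793457)
srv col ((539.4938354492188, 395.5963439941406), (85.52100372314453, 11.579336166381836), 2.561171293258667)
srv side 600 ((545.3621215820312, 299.96124267578125), (89.4990463256836, 443.9923095703125), 3.6259360313415527)
```

```bash
python3 - <<'E'
from h import *
np.set_printoptions(precision=1,suppress=True)
C=cloud("top",np.load("top0.npy")); z=C[...,2]
cor=[(72,171.5),(212,163),(213.5,198.25),(73.5,203.5)]
for h in(0,18):print("corners z",h,plane("top",cor,h)[:,:2].tolist())
m=(C[...,0]>490)&(C[...,0]<615)&(C[...,1]>60)&(C[...,1]<430)
P=C[m&(z>11)&(z<24)]
def ext(P,a,lo,hi):
    a=np.radians(a);ux=np.array([np.cos(a),np.sin(a)]);uy=np.array([-np.sin(a),np.cos(a)])
    x,y=P[:,:2]@ux,P[:,:2]@uy; px,py=np.percentile(x,[lo,hi]),np.percentile(y,[lo,hi])
    return px,py,(px.mean()*ux+py.mean()*uy)
for a in(1.5,2.5,3,3.5,4,5):
    px,py,c=ext(P,a,2,98);print(a,len(P),np.ptp(px),np.ptp(py),c)
# divider/wall profile along y at 3.2deg, from points above 9mm in the bay middle
a=np.radians(3.2);y=P[:,:2]@[-np.sin(a),np.cos(a)];x=P[:,:2]@[np.cos(a),np.sin(a)]
print("y hist");h,e=np.histogram(y,bins=np.arange(40,400,4));print([(int(b),int(n)) for b,n in zip(e,h) if n>6])
h,e=np.histogram(x,bins=np.arange(500,640,4));print([(int(b),int(n)) for b,n in zip(e,h)if n])
print("tin")
T=C[(C[...,0]>440)&(C[...,0]<550)&(C[...,1]>-300)&(C[...,1]<-222)&(z>96)]
for a in range(-24,12,3):
    px,py,c=ext(T,a,2,98);print(a,np.ptp(px),np.ptp(py),np.ptp(px)*np.ptp(py),c)
E
```

```text
corners z 0 [[581.2203202649838, 407.1648224487382], [603.3956169818579, 78.68447602112975], [520.1752446550506, 74.1036674598587], [506.012829041005, 400.3646809039904]]
corners z 18 [[578.589044196981, 398.50548797643677], [600.2886107212973, 77.07208303748459], [518.8535783724496, 72.58954729604304], [504.9949913291408, 391.8512309575109]]
1.5 926 88.395288805424 323.4088274190697 [551.2 240.3]
2.5 926 84.76178713914112 324.248478819217 [551.1 240.1]
3 926 82.97419944894853 324.5445830308448 [551.2 240.1]
3.5 926 82.18481897270067 324.37948926019146 [551.4 240. ]
4 926 83.50084647293454 324.09777349355386 [551.4 240.1]
5 926 87.20947370954559 324.0786334318028 [551.5 240.3]
y hist
[(44, 34), (48, 36), (52, 7), (60, 7), (64, 8), (68, 8), (76, 7), (80, 8), (88, 8), (96, 8), (104, 7), (108, 7), (112, 8), (120, 9), (124, 29), (128, 47), (136, 7), (140, 8), (144, 8), (148, 7), (156, 9), (160, 8), (168, 8), (176, 7), (180, 7), (188, 7), (192, 8), (200, 8), (204, 53), (208, 35), (220, 8), (224, 8), (232, 7), (236, 8), (240, 8), (248, 8), (252, 9), (260, 7), (264, 9), (268, 7), (280, 9), 
[... 614 characters left out ...]
 1833.3382826901484 [ 493.6 -258.9]
-15 43.71221481700957 41.882535099807555 1830.7783713637311 [ 493.6 -258.9]
-12 43.717524204647134 42.2286205583772 1846.1307413897148 [ 493.7 -258.9]
-9 44.067604200359256 42.265728079175034 1862.549376233096 [ 493.8 -258.8]
-6 44.988030187151764 42.94968345761828 1932.221655919944 [ 493.7 -258.9]
-3 45.74232855594943 43.96854785056652 2011.223761908598 [ 493.9 -258.8]
0 46.31656696491808 45.30559069065359 2098.399425108826 [ 494.1 -258.6]
3 47.22706414026595 46.440717971975346 2193.2587663824816 [ 493.9 -258.6]
6 48.06853967977872 46.959733406313205 2257.2858085931966 [ 493.6 -258.7]
9 48.77826269323242 47.6690195954086 2325.2119601536847 [ 493.3 -258.9]
```

Service rack: centre (551.3, 240.2), yaw 3.4°. The fitted size of 82 × 324 mm matches the given 82 × 326. The container tops match their given sizes and sit 79–84 mm apart, against the nominal 82 mm. The tin's yaw is about -14°. I'll start with the squeeze bottle, gripping across the row.

```bash
cat >> h.py <<'E'
RC=np.array([551.3,240.2]);RY=np.radians(3.4)
# name: (xy, jaw angle, TCP above underside, bay y)
OBJ=dict(squeeze=((517,-94.9),-7,47,-120.5),dredger=((505.3,-176.2),-7,31,-40),tin=((493.6,-259),-14,27,40),jar=((488.4,-337.7),-7,23,120.5))
def bay(y): return RC+y*np.array([-np.sin(RY),np.cos(RY)])
def ori(a): return [0,90,a]
def pick(n):
    (x,y),a,h,_=OBJ[n]
    bot.move_pose([x,y,205],ori(a)); bot.move_straight([x,y,11+h],feed=120)
    bot.close(30); print(n,"grip mm",bot.get_grip_width()*93,"F",np.round(bot.get_contact_force(),1))
    bot.move_straight([x,y,160+h],feed=150)
    print("lifted",bot.get_grip_width()*93,"F",np.round(bot.get_contact_force(),1),"t",bot.get_time_s())
def place(n):
    _,_,h,by=OBJ[n];x,y=bay(by);o=ori(3.4)
    bot.move_straight([x,y,160+h],o,feed=250); bot.move_straight([x,y,20+h],feed=150); bot.move_straight([x,y,4.8+h],feed=40)
    print("down F",np.round(bot.get_contact_force(),1)); bot.gripper_open(); bot.pause(.2)
    bot.move_straight([x,y,205],feed=150); print("t",bot.get_time_s())
E
python3 - <<'E'
from h import *
np.set_printoptions(precision=1,suppress=True)
for n,((x,y),a,h,by) in OBJ.items():
    b=bay(by)
    for p,o in(([x,y,205],a),([x,y,11+h],a),([*b,160+h],3.4),([*b,4+h],3.4)): print(n,np.round(p),np.array(bot.solve_ik(p,ori(o))))
pick("squeeze")
im,_=viewer.camera("side"); cv2.imwrite("pics/s1.png",im[:,:,::-1])
E
```

```text
squeeze [517. -95. 205.] [-13.2 -12.  101.9   0.   90.1  -6.2]
squeeze [517. -95.  58.] [-13.2  -6.9 111.4   0.   75.6  -6.2]
squeeze [558. 120. 207.] [ 9.6 -6.1 96.5 -0.  89.6  6.2]
squeeze [558. 120.  51.] [  9.6  -0.7 106.2  -0.   74.5   6.2]
dredger [ 505. -176.  205.] [-22.  -10.7 100.8   0.   90.  -15. ]
dredger [ 505. -176.   42.] [-22.   -4.8 111.    0.   73.8 -15. ]
dredger [554. 200. 191.] [17.4 -3.6 95.6 -0.  88.  14. ]
dredger [554. 200.  35.] [ 17.4   2.4 104.7  -0.   73.   14. ]
tin [ 494. -259.  205.] [-30.3  -7.9  98.3   0.   89.6 -16.3]
tin [ 494. -259.   38.] [-30.3  -1.7 108.5   0.   73.2 -16.3]
tin [549. 280. 187.] [24.7 -0.1 92.5 -0.  87.5 21.3]
tin [549. 280.  31.] [ 24.7   5.9 101.3  -0.   72.8  21.3]
jar [ 488. -338.  205.] [-37.1  -3.2  94.    0.   89.3 -30.1]
jar [ 488. -338.   34.] [-37.1   3.  104.1   0.   72.9 -30.1]
jar [544. 360. 183.] [31.3  4.5 88.1 -0.  87.3 27.9]
jar [544. 360.  27.] [31.3 10.4 96.7 -0.  72.9 27.9]
squeeze grip mm 45.31935395421368 F [1.4 0.4 0.4]
lifted 44.840840590519086 F [-0.7  0.2 -2.1] t 6.3167
```

View pics/s1.png

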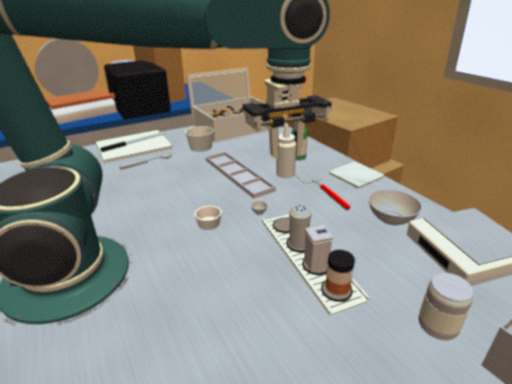

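The bottle is held upright at about (287,155), and the other three still stand in place. I'll place it, do the shaker, then look.

```bash
python3 - <<'E'
from h import *
place("squeeze"); pick("dredger"); place("dredger"); 
im,_=viewer.camera("side"); cv2.imwrite("pics/s2.png",im[:,:,::-1])
E
```

```text
down F [-1.1 -0.2 -2.1]
t 11.3
dredger grip mm 49.86909347260497 F [0.2 0.1 0.3]
lifted 49.65327439004046 F [-0.3  0.8 -1.8] t 15.8583
down F [-0.7  0.5 -1.1]
t 21.475
```

View pics/s2.png

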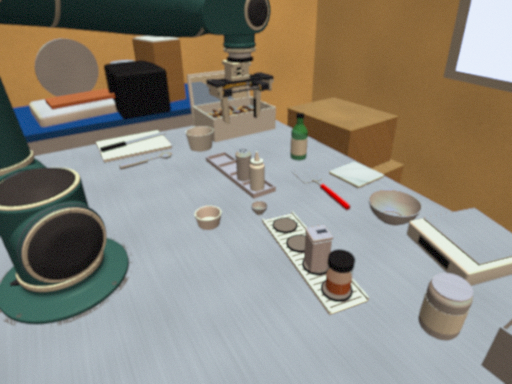

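Both stand upright in the rack: bottle at (257,172) in the rightmost bay, shaker at (243,163) beside it. The tin and jar are next, then a check with both cameras.

```bash
python3 - <<'E'
from h import *
np.set_printoptions(precision=1,suppress=True)
for n in("tin","jar"): pick(n); place(n)
bot.move_pose([450,-150,300],ori(-7)); bot.pause(.3)
im,d=viewer.camera("top"); im2,_=viewer.camera("side"); print(bot.get_time_s())
a=cv2.resize(im[140:230,40:240],None,fx=3,fy=3,interpolation=cv2.INTER_CUBIC);b=cv2.resize(im2[120:220,170:370],None,fx=3,fy=3,interpolation=cv2.INTER_CUBIC)
cv2.imwrite("pics/fin.png",cv2.convertScaleAbs(np.vstack([a,b]),alpha=1.3)[:,:,::-1])
C=cloud("top",d);c,s=np.cos(RY),np.sin(RY)
L=(C[...,:2]-RC)@np.array([[c,-s],[s,c]])
for n,z0 in(("squeeze",52),("dredger",73),("tin",86),("jar",76)):
    by=OBJ[n][3];m=(abs(L[...,0])<45)&(abs(L[...,1]-by)<40)&(C[...,2]>z0)&(C[...,2]<140)
    q=L[m].astype(np.float32);(cc,r)=cv2.minEnclosingCircle(q);print(n,len(q),"dev",np.array(cc)-[0,by],"diam",2*r,"rect",cv2.minAreaRect(q)[1],"z99",np.percentile(C[m][:,2],[50,99]))
E
```

```text
tin grip mm 45.502300398185575 F [0.2 0.5 0.2]
lifted 45.55989502616408 F [-0.2 -0.3 -3.1] t 26.7083
down F [-0.1 -0.2 -2.5]
t 33.0583
jar grip mm 52.76908627074238 F [ 1.2 -0.   0.1]
lifted 52.19017109889395 F [ 0.5 -0.1 -2.4] t 38.7167
down F [ 0.  -0.8 -2.3]
t 45.6417
47.95
squeeze 407 dev [-0.1  0.1] diam 46.086509704589844 rect (42.636051177978516, 43.906558990478516) z99 [ 97.7 126. ]
dredger 467 dev [ 0.1 -0.3] diam 50.51102828979492 rect (48.12427520751953, 49.42059326171875) z99 [ 98.9 104.6]
tin 502 dev [ 0.7 -1.2] diam 62.06895065307617 rect (46.25303649902344, 46.438682556152344) z99 [92.4 95.5]
jar 501 dev [-0.1 -1.3] diam 54.025203704833984 rect (52.05630874633789, 51.32434844970703) z99 [82.4 85.3]
```

View pics/fin.png

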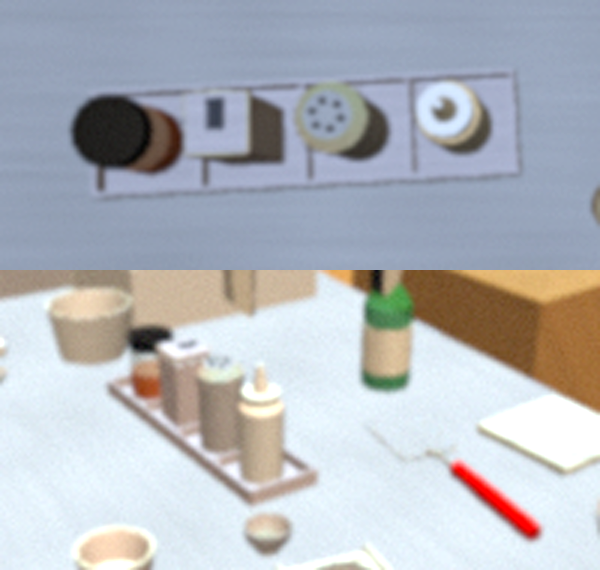

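All four stand upright, left to right: jar, tin, shaker, bottle, which is the reverse of the start. Each is within 1.5 mm of its bay centre, and the top heights match (expected 128, 104, 94 and 84 mm). The arm is clear, so I'm handing in.

```bash
python3 -c "
from bench import bot
bot.sign_off()"
```

```text
the job is handed in; nothing more can be done
```

All four containers are in the service rack in reverse order, and the job was handed in at about 48 s of the 120 s allowed. From the rightmost bay to the leftmost they are squeeze bottle, steel shaker, square tin and glass jar. Each was lowered to within about 1 mm of the bay floor before release.

In the last camera check every container was upright and within 1.5 mm of its bay centre, and the top heights were within about 2 mm of what they should be. The gripper was well clear of everything.

One earlier measurement failed: the colour mask for the service rack could not separate it from the counter. I located the rack from the camera depth instead, and its fitted size agreed with the given one. The tin's yaw was only clear to a few degrees, but the gripper closed to the width of its lid, 45.5 mm against 46 mm.

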